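Hold the pouch-reel tensioner down with its release rod

ROBOT

A 6-joint arm with a two-finger parallel gripper is mounted at the origin on the work surface. World frame = base frame: x ahead of the robot, y to its left, z up, the work surface at z = 0. Lengths are in m, angles in degrees, forces in N, time in s.
With the tool pointing down it reaches from about 0.3 to 0.75 m from the base axis. Payload 8.5 kg.
Tool frame: the origin (TCP) lies at the very end of the fingers, on their centre line; the grasp point (between the pads) lies 19 mm behind it; z points along the fingers, y is the line along which they close (so a half turn about z gives the same grasp; the last joint's range is limited). The gripper opens to 85 mm and grips with 20 to 120 N. Pads are 22 mm wide; open, the fingers measure 114 mm over their backs; the gripper's body (76 mm by 85 mm) begins 54 mm behind the grasp point. The pads swing forward as they close: fully open they stand 13 mm farther back than shut.
Start: joints at [56.82, 21.807, 74.336, -0, 83.858, -12.336], TCP at [0.196, 0.514, 0.231] pointing down, gripper open.
Joint ranges: [-178.18, 178.18], [-50.72, 133.34], [12.68, 142.11], [-81.47, 261.47], [9.98, 163.14], [-165.26, 165.26]. Speed limits (degrees/s): [136.94, 136.94, 180, 180, 180, 180].

INTERFACE

Orientations are given as a 3x3 rotation matrix whose columns are the frame's x, y, z axes.
In Python, from rig import observe, cams, ticket gives the robot as it stands.
- The arm moves only by the tool move_arm, never from a script. Its arguments are lists of equal length, an entry for each row: "jaw": the finger opening in cm, from 0 to 8.54; "dp": the shift along the tool's x, y, z in cm, a list of three; "turn": the turn, a rotation vector about the tool's x, y, z in rad, a list of three. In form: {"jaw": [jaw, ...], "dp": [[tx, ty, tz], ...], "turn": [[wx, wy, wz], ...]}. A call has 1 to 12 rows; each row shifts and turns the commanded pose from where the row before left it, along the tool's axes as they then stand; what a row does not reach is not made up. A row lasts 1/12 s, in which the tool goes at most 41.7 mm and 7.16 degrees, less where a joint would pass 70% of its speed; a pose out of reach is approached as far as the arm can. A call is refused whole if a number of a shift passes 4.17 or a number of a turn 0.125, either way. A call with a gripper value outside its range is refused whole. The fingers move at their own pace and stop on an object; "force" is the grip in N (left out, the last holds). Time passes only in rows, so rows that do not move let the fingers close. It gives the time, the measured TCP pose, the force, the opening and the grip force at its end, in the units of the state.
- observe(): the state, without advancing time (a new reading comes with each control period).
- cams.get_image(name): name is "scene" or "top"; returns (picture, depth): 384x512x3 uint8, red, green, blue; 384x512 float32, m along the optical axis (not along the pixel's ray), 0 where there is no reading.
- cams.calibration(name): a dict with "vertical_fov" (degrees; the focal length in pixels is half the picture's height over the tangent of half this angle, whatever the lens; pixels are square), "cx", "cy" (the principal point, pixels), "view" (4x4, takes a point from world to camera coordinates). Camera axes: x right, y up, looking along -z (the intrinsics and any distortion apply to the point x, -y, -z); pixel columns grow to the right and rows downward; lengths in m; the calibration is good to about 2 mm. A picture is of the moment at which its call begins. calibration takes no time and is no camera call.
- ticket.close_job(): hands the job in; it is judged then, once.
Trained networks look in the newest picture that a camera, given by its name, has taken for a name from the list of things; names that differ only in an ending like _2 or _b are one class to them, and where a whole thing is asked for, a point or a joint stands for the part that bears it (a point fixed in the world has none). Each returns a list of dicts, best first, with "p" (0 to 1); they miss things now and then, are a little off and sometimes report something else, mostly with a low value. They report only what shows in the picture. A call takes as long as a camera call. They do not tell look-alikes from the thing itself.
- cams.spot_in(camera, query): "box" ([centre column, centre row, width, height] as shares, 0 to 1, of the picture: columns of its width, rows of its height, round what is visible of it).
- cams.outline_of(camera, query): "mask" (384x512 bool, what is visible of it) and "box" ([centre column, centre row, width, height] as shares, 0 to 1, of the picture: columns of its width, rows of its height, round what is visible of it).
- cams.mark_of(camera, query): "location" ([column, row] as shares, 0 to 1, of the picture: columns of its width, rows of its height: a listed point, or the origin of a listed thing).
The state is a dict: "time_s": time; "q": joint angles; "qvel": joint speeds; "joint_efforts": joint torques, N m; "position": TCP position; "tool_rot": TCP orientation; "ft_force": force on the tool from outside, world axes, zero at the start; "wrist_torque": the same for the moment, N m; "grip_width": finger opening in m; "gripper_force": force on a finger pad.
Only numpy, scipy, OpenCV 4.12 (cv2) and the standard library are available. Lean on these libraries where they do the work, as an engineer would, in place of code of your own. Each camera call takes 0.05 s, during which the arm holds its last target. There are 200 camera calls.

TASK

Pull the long release rod out of its upright holder and, with its tip in the small cup on the tensioner arm, push the sprung arm of the pouch-reel stand down past the click of its pawl and on to its lower stop, so that the reel can be changed. Finish while still gripping the rod and holding the arm pressed fully down at the stop: do not let go or leave it hanging on the pawl. Touch the arm and the pawl only with the rod, and leave the other things on the bench where they are.

Things in the scene. Friction and masses are not known exactly. Their poses are not given: they have to be found in the camera images.
- rod_grip (a point): centre of the handle of the release rod: a loose metal rod standing upright, handle up, in its holder. It has from top to bottom a round handle 20 mm in diameter and 60 mm long, a round collar 26 mm in diameter and 6 mm thick, and a round steel shank 10 mm in diameter and 90 mm long with a domed tip; 156 mm and 0.12 kg in all. This point is on the rod's axis, 30 mm above the top of the collar, 126 mm above the tip; z runs along the rod from tip to handle
- rod_tip (a point): the domed lower tip of the release rod, on its axis
- holder: fixed steel tube, 38 mm in diameter, 105 mm tall on a round foot 68 mm in diameter, with a 13 mm bore in which the rod's shank stands; the rod's collar rests on its rim. Origin: centre of its underside, z up
- holder_rim (a point): centre of the holder's mouth, 105 mm above the bench; the rod's tip hangs 90 mm below it at the start
- stand: fixed reel stand, grey base plate 290 x 130 x 8 mm, its long side along its own x. A paper reel 90 mm in diameter hangs between two plates above its +x half (axis at x = +45 mm, top 162 mm above the bench). A tensioner arm runs along x under the reel from a hinge (x = +110 mm, 45 mm up) to the front (-x) end, between two low guard plates 51 mm apart and 72 mm high. Origin: centre of its underside
- tens_seat (a point): centre of the floor of the small round cup (28 mm inside diameter, 34 mm outside, wall 11 mm tall) near the free front end of the tensioner arm, 185 mm from the hinge, on the stand's x axis at x = -75 mm. Its floor is about 75 mm above the bench at rest and about 29 mm above it when the arm is at its lower stop; it hardly moves sideways. This is where the rod's tip presses
- tens (a joint): angle of the sprung tensioner arm: 0 = up at rest, idler roller against the reel; grows as its front end is pushed down; 0.25 rad = lower stop. A spring pushes it up: about 2 N at the cup at rest, 6 to 7 N at the stop. From about 0.11 to 0.18 rad its nose forces the pawl back (1 to 2 N more), then the pawl snaps out over the nose with a click; if let go after that, the arm rises only to about 0.185 rad and hangs on the pawl
- pawl (a joint): sprung pawl slider at the front end of the stand: 0 = fully out, grows to 0.012 m as it is pushed back towards the front; passing the nose drives it back about 5 mm
- brush_cup: fixed white cup of 52 mm diameter, 70 mm tall, holding a slim brush upright; bystander. Origin: centre of its underside
- bottle: white bottle, 60 mm diameter, 150 mm tall, standing; bystander. Origin: centre of its underside
- spare_reel: spare paper reel standing on end, 90 mm diameter, 96 mm tall, 36 mm hole; bystander. Origin: centre of its underside
- bowl: shallow steel bowl, 90 mm wide, 35 mm tall; bystander. Origin: centre of its underside
- brush: slim white brush standing in the brush cup, bristles up, 155 mm long, 16 mm at the thickest; bystander. Origin: its lower end
- handpiece: slim metal handpiece lying down, 150 mm long, 18 mm thick; bystander. Origin: underside, near the middle
There are look-alikes about, which are no part of the job. What is shaped like the holder but purple, red or yellow is not meant.

How it is judged (in metres and radians):
On the way, in this order (a step that is already met when the one before it is completed fails the run):
1. the rod is pulled out of its holder (z of rod_tip in the frame of holder above 0.11 m and contact force between the fingers and rod above 1 N), for 0.2 s.
2. with the rod's tip in its cup, the tensioner arm is pushed down past the click: the pawl has snapped out over it (value of joint tens above 0.215 rad and value of joint pawl below 0.002 m and horizontal distance between rod_tip and tens_seat below 0.016 m), for 0.2 s.
At the end, for the whole second after the job is handed in: The tensioner arm is held down by the rod beyond where the pawl would catch it (joint above 0.215 rad of 0.25), the pawl fully out (within 2 mm), the rod's tip in the cup (within 16 mm of its centre) pressing with more than 3 N, the rod upright within 0.4 rad and still gripped by the fingers (all of step 2 and contact force between rod and tens above 3 N and contact force between the fingers and rod above 1 N and angle between rod_tip's own z axis and vertical below 0.4 rad); the arm keeps its last pose, push and grip.
It fails at once if the robot itself pushes the tensioner arm or the pawl (contact force between any of the fingers, the arm and tens above 2 N or contact force between any of the fingers, the arm and pawl above 2 N).
It fails at once if a bystander (bottle, spare reel, bowl, handpiece or brush) is displaced by more than 30 mm (distance of any of bottle, spare_reel, bowl, brush, handpiece from where it was at the start of the episode above 0.03 m).
It also fails if it takes over 45 s, if anything falls off the work surface, if the arm or the gripper's body presses on something with over 40 N, if the wrist force passes 120 N, or if a joint passes its speed limit or range.

## Working session

There is one attempt and no reset: what is moved stays moved. The work goes in short steps, Python scripts to look and compute and a tool call to move; the robot and the scene stay as the last step left them, time stands still between calls to the robot, and variables do not carry over. Pictures are saved under pics/ and viewed, at most 10 in all, crops included, and the job is handed in when it is done.

Besides the shell and the picture viewer there is one more tool, called after "Emit:" by a JSON object that holds its "op" and its "data". move_arm: Moves the arm, as the interface text tells. Its arguments: {"type":"object","properties":{"jaw":{"type":"array","items":{"type":"number"}},"dp":{"type":"array","items":{"type":"array","items":{"type":"number"}}},"turn":{"type":"array","items":{"type":"array","items":{"type":"number"}}},"force":{"type":"number"}},"required":["jaw","dp","turn"]}

```bash
mkdir -p pics; cat > h.py <<'E'
import numpy as np, cv2
from rig import observe, cams, ticket
def K(n):
    c=cams.calibration(n); f=192/np.tan(np.radians(c["vertical_fov"])/2); return f,c["cx"],c["cy"],np.array(c["view"]),c
def pt(n,col,row,d):
    f,cx,cy,V,_=K(n); p=np.array([(col-cx)*d/f,-(row-cy)*d/f,-d,1]); return (np.linalg.inv(V)@p)[:3]
def px(n,P):
    f,cx,cy,V,_=K(n); p=V@np.append(P,1); return cx+f*p[0]/-p[2], cy-f*p[1]/-p[2]
def cloud(n,D):
    f,cx,cy,V,_=K(n); r,c=np.mgrid[:384,:512]
    P=np.stack([(c-cx)*D/f,-(r-cy)*D/f,-D,np.ones_like(D)],-1); return (P@np.linalg.inv(V).T)[...,:3]
E
python3 - <<'E'
from h import *
o=observe(); print({k:np.round(v,3).tolist() for k,v in o.items()})
ims=[]
for n in("scene","top"):
    im,D=cams.get_image(n); ims.append(im); np.savez(f"pics/{n}0.npz",im=im,D=D)
    print(n,{k:np.round(v,3).tolist() if k!='x' else v for k,v in K(n)[4].items() if not isinstance(v,str)})
    for q in("holder","rod_grip","rod_tip","holder_rim","stand","tens_seat"):
        for r in cams.mark_of(n,q)[:4]:
            c,w=r["location"][0]*512,r["location"][1]*384
            d=D[min(383,int(w)),min(511,int(c))]; print(q,round(r["p"],2),round(c),round(w),np.round(pt(n,c,w,d),3) if d>0 else 0)
    cv2.imwrite(f"pics/{n}0.png",cv2.resize(im[...,::-1],(800,600),interpolation=cv2.INTER_CUBIC))
E
```

```text
{'time_s': 0.0, 'q': [56.821, 21.841, 74.386, 0.0, 83.856, -12.335], 'qvel': [0.027, -0.022, 0.047, 0.008, 0.108, 0.038], 'joint_efforts': [0.001, -44.847, -23.127, -0.0, 0.005, 0.0], 'position': [0.196, 0.514, 0.231], 'tool_rot': [[-0.935, 0.356, -0.001], [0.356, 0.935, -0.001], [0.0, -0.001, -1.0]], 'ft_force': [-1.197, 0.551, 0.106], 'wrist_torque': [0.016, 0.013, 0.006], 'gripper_force': 0.0, 'grip_width': 0.085}
scene {'vertical_fov': 45.24, 'cx': 255.198, 'cy': 197.232, 'view': [[-0.063, 0.998, 0.018, 0.053], [-0.728, -0.058, 0.683, 0.333], [0.683, 0.03, 0.73, -1.539], [0.0, 0.0, 0.0, 1.0]]}
holder 0.98 254 236 [ 0.598 -0.018  0.011]
holder 0.92 230 201 [ 0.495 -0.086  0.019]
holder 0.8 267 199 [0.478 0.008 0.015]
holder 0.56 234 168 [ 0.379 -0.086  0.024]
rod_grip 0.72 226 163 [ 0.489 -0.094  0.146]
holder_rim 0.94 227 175 [ 0.494 -0.091  0.112]
holder_rim 0.88 230 142 [ 0.358 -0.098  0.101]
holder_rim 0.72 252 204 [ 0.58  -0.025  0.106]
holder_rim 0.62 272 168 [0.454 0.016 0.106]
stand 0.88 360 236 [0.578 0.242 0.009]
stand 0.38 170 197 [ 0.496 -0.242  0.019]
tens_seat 0.77 337 208 [0.547 0.176 0.073]
tens_seat 0.45 148 293 [ 0.769 -0.242  0.002]
top {'vertical_fov': 57.599, 'cx': 256.292, 'cy': 190.31, 'view': [[0.027, -1.0, -0.005, -0.042], [0.994, 0.026, 0.109, -0.586], [-0.108, -0.008, 0.994, -1.044], [0.0, 0.0, 0.0, 1.0]]}
holder 0.83 253 195 [ 0.565 -0.017  0.108]
holder 0.8 278 269 [ 0.355 -0.094  0.066]
holder 0.62 240 232 [0.458 0.021 0.01 ]
holder 0.58 277 227 [ 0.474 -0.087  0.152]
rod_grip 0.37 282 226 [ 0.479 -0.097  0.173]
holder_rim 0.82 250 190 [ 0.578 -0.008  0.106]
holder_rim 0.77 278 224 [ 0.482 -0.089  0.125]
holder_rim 0.63 279 264 [ 0.372 -0.096  0.109]
holder_rim 0.55 242 230 [0.464 0.017 0.009]
stand 0.73 170 191 [0.581 0.246 0.007]
tens_seat 0.67 183 200 [0.548 0.189 0.074]
tens_seat 0.35 329 229 [ 0.475 -0.244  0.067]
tens_seat 0.32 299 175 [ 0.623 -0.148  0.12 ]
```

View pics/scene0.png

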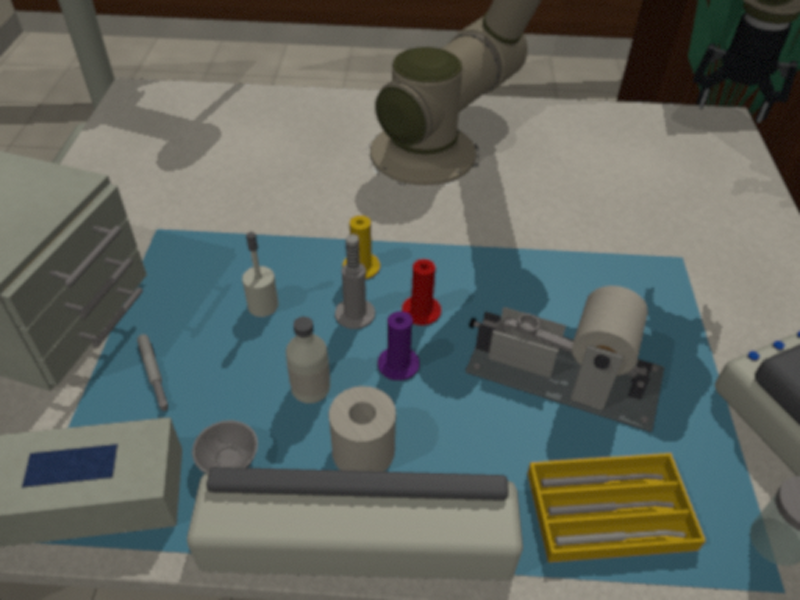

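View pics/top0.png

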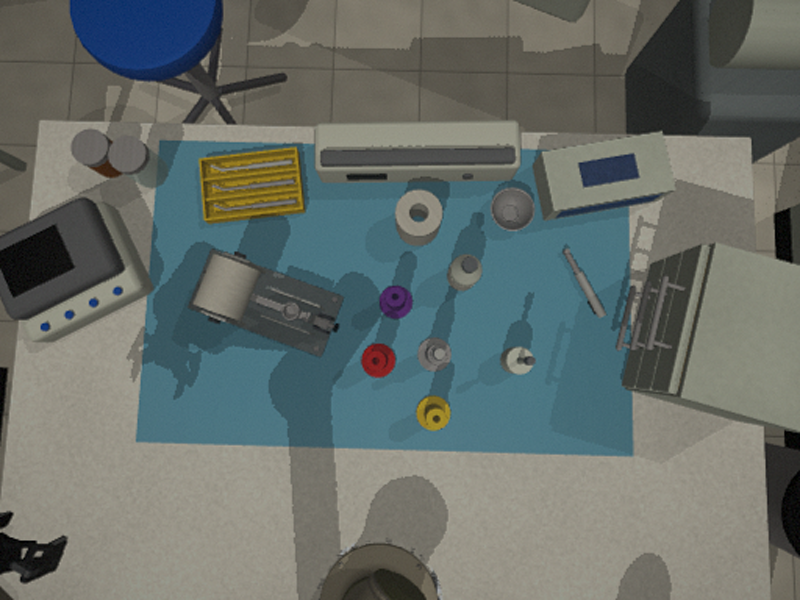

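Scene view: the grey holder with rod is at (353,285), with look-alikes yellow (360,245), red (423,290) and purple (399,345). Only the grey one fits the description, since it is steel with the rod's handle in it. The stand is at (565,350) with its cup at (528,322). In the top view the cup is at (291,310) and the rod at (436,352). Next I fit both and confirm with a crop.

```bash
cat > m1.py <<'E'
from h import *
def axis(P):  # algebraic circle fit
    A=np.c_[2*P[:,:2],np.ones(len(P))]; s=np.linalg.lstsq(A,(P[:,:2]**2).sum(1),rcond=None)[0]
    return s[:2],np.sqrt(s[2]+s[:2]@s[:2])
crops=[]
for n in("scene","top"):
    z=np.load(f"pics/{n}0.npz"); im,D=z["im"],z["D"]; C=cloud(n,D)
    near=(np.hypot(C[...,0]-.485,C[...,1]+.093)<.04)&(D>0)
    print(n,"rod region")
    for a,b in((.02,.05),(.05,.08),(.08,.1),(.1,.108),(.108,.115),(.115,.135),(.135,.155),(.155,.185)):
        m=near&(C[...,2]>a)&(C[...,2]<b); P=C[m]
        if len(P)>3: print(a,b,len(P),np.round(P.mean(0),4),"ext",np.round(np.ptp(P,0),3),"med",np.round(np.median(P,0),4))
    for q in("rod_grip","brush","bottle","spare_reel","stand","tens","brush_cup"):
        for r in cams.outline_of(n,q)[:2]:
            P=C[r["mask"]&(D>0)]; print(q,round(r["p"],2),len(P),np.round(np.median(P,0),3),np.round(np.percentile(P,[3,97],0),3).tolist())
    for (c,w) in [px(n,[.485,-.093,.12]),px(n,[.55,.18,.075])]:
        c,w=int(c),int(w); crops.append(cv2.resize(im[w-35:w+35,c-45:c+45,::-1],(390,290),interpolation=cv2.INTER_CUBIC))
cv2.imwrite("pics/crop1.png",np.vstack([np.hstack(crops[:2]),np.hstack(crops[2:])]))
E
python3 m1.py
```

```text
scene rod region
0.02 0.05 119 [ 0.4937 -0.0943  0.0346] ext [0.026 0.036 0.03 ] med [ 0.4954 -0.094   0.0347]
0.05 0.08 121 [ 0.4945 -0.0946  0.065 ] ext [0.021 0.036 0.03 ] med [ 0.4955 -0.0934  0.0655]
0.08 0.1 88 [ 0.4941 -0.0952  0.0901] ext [0.02  0.035 0.02 ] med [ 0.4951 -0.0948  0.0903]
0.1 0.108 74 [ 0.488  -0.0956  0.1043] ext [0.034 0.035 0.008] med [ 0.4896 -0.095   0.1046]
0.108 0.115 36 [ 0.4865 -0.0954  0.1112] ext [0.024 0.025 0.007] med [ 0.4877 -0.0936  0.1112]
0.115 0.135 46 [ 0.4875 -0.0964  0.1254] ext [0.011 0.018 0.019] med [ 0.4872 -0.0961  0.125 ]
0.135 0.155 51 [ 0.4873 -0.0954  0.1454] ext [0.01  0.017 0.02 ] med [ 0.4879 -0.0944  0.1449]
0.155 0.185 74 [ 0.4834 -0.0961  0.1663] ext [0.023 0.02  0.019] med [ 0.4845 -0.0962  0.1687]
rod_grip 0.79 201 [ 0.487 -0.096  0.141] [[0.477, -0.106, 0.108], [0.492, -0.087, 0.172]]
rod_grip 0.58 145 [ 0.476 -0.253  0.128] [[0.467, -0.26, 0.069], [0.482, -0.247, 0.161]]
brush 0.47 153 [ 0.476 -0.253  0.126] [[0.453, -0.265, 0.067], [0.482, -0.247, 0.161]]
bottle 0.58 1159 [ 0.657 -0.144  0.088] [[0.632, -0.172, 0.009],
[... 928 characters left out ...]
 0.1714]
rod_grip 0.61 311 [ 0.477 -0.09   0.008] [[0.448, -0.125, 0.003], [0.507, -0.065, 0.108]]
rod_grip 0.52 71 [ 0.478 -0.093  0.169] [[0.467, -0.103, 0.105], [0.49, -0.085, 0.175]]
bottle 0.75 385 [ 0.627 -0.14   0.104] [[0.607, -0.168, 0.029], [0.659, -0.118, 0.153]]
bottle 0.17 257 [0.556 0.188 0.074] [[0.537, 0.15, 0.008], [0.577, 0.254, 0.088]]
spare_reel 0.65 844 [ 0.736 -0.056  0.095] [[0.698, -0.095, 0.012], [0.78, -0.016, 0.099]]
stand 0.92 3853 [0.565 0.242 0.012] [[0.491, 0.112, 0.005], [0.64, 0.36, 0.163]]
tens 0.63 227 [0.557 0.191 0.074] [[0.538, 0.152, 0.009], [0.577, 0.252, 0.088]]
brush_cup 0.72 235 [ 0.471 -0.243  0.069] [[0.448, -0.266, 0.023], [0.492, -0.228, 0.073]]
```

View pics/crop1.png

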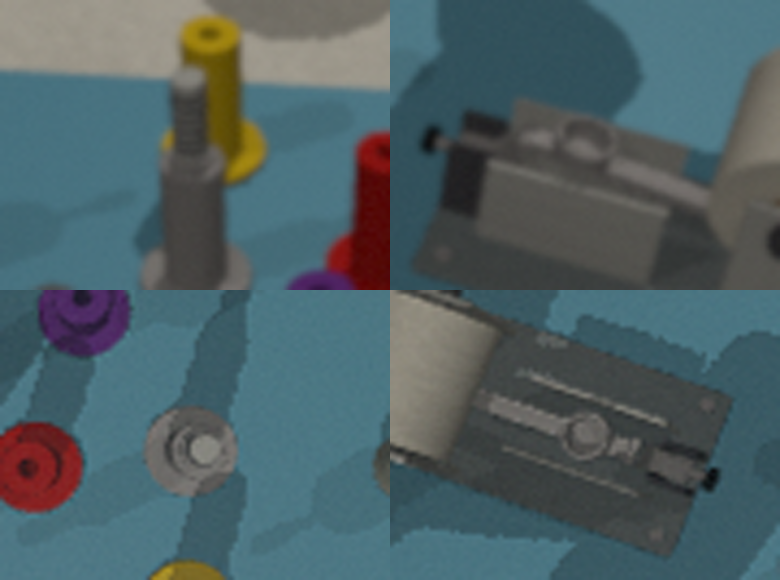

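Crops confirm it: the grey holder carries the rod's handle and collar (crop 1, 190,110), and the cup on the arm is the ring at (585,435) in the top crop. The rod axis is about (0.478, -0.095) with the handle top at 0.171, as it should be. Now I work out the cup and the moves.

```bash
cat > d.py <<'E'
import sys
from h import *
def delta(T,n=None):
    o=observe(); R=np.array(o["tool_rot"]); d=R.T@(np.array(T)-o["position"])*100
    print("t",o["time_s"],"pos",np.round(o["position"],4),"d_tool cm",np.round(d,2),"rows@3.5",np.linalg.norm(d)/3.5)
E
python3 - <<'E'
from h import *; from d import delta
z=np.load("pics/top0.npz"); C=cloud("top",z["D"])
z2=np.load("pics/scene0.npz"); C2=cloud("scene",z2["D"])
for c in(C,C2):
    n=(np.hypot(c[...,0]-.552,c[...,1]-.185)<.03)
    for a,b in((.07,.079),(.08,.084),(.084,.092)):
        P=c[n&(c[...,2]>a)&(c[...,2]<b)]; print(a,b,len(P),np.round(P.mean(0),4),np.round(P.min(0),4),np.round(P.max(0),4), np.round(np.median(P,0),4))
# base plate
for n,c in(("top",C),("scene",C2)):
  for r in cams.outline_of(n,"stand")[:1]:
    P=c[r["mask"]]; P=P[(P[:,2]>.004)&(P[:,2]<.014)]; (cx,cy),(w,h),a=cv2.minAreaRect((P[:,:2]*1000).astype(np.float32)); print("base",cx,cy,w,h,a)
  for r in cams.outline_of(n,"tens")[:1]:
    P=c[r["mask"]]; P=P[(P[:,2]>.06)]; print("tens",cv2.fitLine((P[:,:2]).astype(np.float32),cv2.DIST_HUBER,0,.01,.01).ravel())
delta([.4785,-.0953,.235]); delta([.4785,-.0953,.122])
E
```

```text
0.07 0.079 100 [0.5506 0.1813 0.0747] [0.5238 0.156  0.0701] [0.5803 0.2143 0.0788] [0.5505 0.181  0.0745]
0.08 0.084 12 [0.5514 0.1861 0.0821] [0.5353 0.1665 0.0804] [0.5644 0.1939 0.0838] [0.5525 0.1906 0.0822]
0.084 0.092 33 [0.5495 0.1744 0.0867] [0.5348 0.1629 0.0841] [0.5673 0.1924 0.0907] [0.5468 0.1709 0.0869]
0.07 0.079 127 [0.5527 0.1809 0.0742] [0.5295 0.1553 0.07  ] [0.5809 0.2102 0.0788] [0.5506 0.1809 0.0742]
0.08 0.084 40 [0.5508 0.1776 0.0821] [0.5341 0.1614 0.0801] [0.5686 0.195  0.084 ] [0.5498 0.1781 0.0823]
0.084 0.092 41 [0.5534 0.1761 0.0863] [0.5361 0.1629 0.0841] [0.5703 0.1935 0.0902] [0.5558 0.1738 0.0862]
base 573.600341796875 245.0667724609375 294.5370788574219 136.05130004882812 70.88709259033203
tens [0.3271573  0.9449699  0.55596876 0.19601454]
base 501.9124450683594 270.6316223144531 290.148193359375 290.873291015625 71.53645324707031
tens [0.3248725  0.9457578  0.5587462  0.18848778]
t 1.6 pos [0.1957 0.514  0.2313] d_tool cm [-48.11 -46.88  -0.37] rows@3.5 19.192679339554925
t 1.6 pos [0.1957 0.514  0.2313] d_tool cm [-48.11 -46.88  10.93] rows@3.5 19.444985447804935
```

Emit:
{"op": "move_arm", "data": {"jaw": [8.5,8.5,8.5,8.5,8.5,8.5,8.5,8.5,8.5,8.5,8.5,8.5], "dp": [[-2.4,-2.35,0],[-2.4,-2.35,0],[-2.4,-2.35,0],[-2.4,-2.35,0],[-2.4,-2.35,0],[-2.4,-2.35,0],[-2.4,-2.35,0],[-2.4,-2.35,0],[-2.4,-2.35,0],[-2.4,-2.35,0],[-2.4,-2.35,0],[-2.4,-2.35,0]], "turn": [[0,0,0],[0,0,0],[0,0,0],[0,0,0],[0,0,0],[0,0,0],[0,0,0],[0,0,0],[0,0,0],[0,0,0],[0,0,0],[0,0,0]], "force": 80}}

```text
time_s: 2.6
position: [0.3649, 0.1464, 0.2316]
tool_rot: [[-0.935, 0.356, 0.001], [0.356, 0.935, 0.0], [-0.001, 0.0, -1.0]]
ft_force: [1.0, 1.3, -0.0]
grip_width: 0.085
gripper_force: 0.0
```

Emit:
{"op": "move_arm", "data": {"jaw": [8.5,8.5,8.5,8.5,8.5,8.5,8.5,8.5,8.5,8.5], "dp": [[-2.4,-2.35,0],[-2.4,-2.35,0],[-2.4,-2.35,0],[-2.4,-2.35,0],[-2.4,-2.35,0],[-2.4,-2.35,0],[-2.4,-2.3,0],[-2.4,-2.3,0],[0,0,0],[0,0,0]], "turn": [[0,0,0],[0,0,0],[0,0,0],[0,0,0],[0,0,0],[0,0,0],[0,0,0],[0,0,0],[0,0,0],[0,0,0]]}}

```text
time_s: 3.43
position: [0.4777, -0.0963, 0.2309]
tool_rot: [[-0.934, 0.358, -0.001], [0.358, 0.934, 0.0], [0.001, 0.0, -1.0]]
ft_force: [-0.1, 0.2, 0.3]
grip_width: 0.0851
gripper_force: 0.0
```

```bash
python3 -c "
from d import delta
delta([.4785,-.0953,.235]); delta([.4785,-.0953,.122])"
```

```text
t 3.4333 pos [ 0.4777 -0.0963  0.2309] d_tool cm [-0.04  0.13 -0.41] rows@3.5 0.12311499690324226
t 3.4333 pos [ 0.4777 -0.0963  0.2309] d_tool cm [-0.05  0.12 10.89] rows@3.5 3.1116377763763046
```

Emit:
{"op": "move_arm", "data": {"jaw": [8.5,8.5,8.5,8.5,8.5,8.5,8.5], "dp": [[-0.05,0.12,2],[0,0,2],[0,0,2],[0,0,2],[0,0,1.9],[0,0,1],[0,0,0]], "turn": [[0,0,0],[0,0,0],[0,0,0],[0,0,0],[0,0,0],[0,0,0],[0,0,0]]}}

```text
time_s: 4.02
position: [0.477, -0.0927, 0.1207]
tool_rot: [[-0.935, 0.355, -0.004], [0.355, 0.935, 0.002], [0.004, 0.0, -1.0]]
ft_force: [0.5, -0.3, 1.0]
grip_width: 0.0847
gripper_force: 0.0
```

```bash
python3 - <<'E'
from h import *; from d import delta
delta([.4785,-.0953,.122])
cr=[]
for n in("scene","top"):
    im,D=cams.get_image(n); c,w=map(int,px(n,[.4785,-.0953,.14])); cr.append(cv2.resize(im[w-40:w+40,c-40:c+40,::-1],(400,400),interpolation=cv2.INTER_CUBIC))
cv2.imwrite("pics/g1.png",np.hstack(cr))
E
```

```text
t 4.0167 pos [ 0.477  -0.0927  0.1207] d_tool cm [-0.23 -0.19 -0.13] rows@3.5 0.09338917804877599
```

View pics/g1.png

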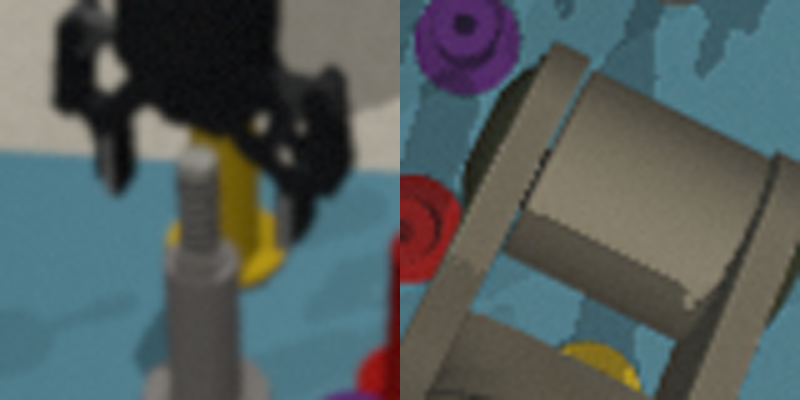

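Scene crop: the finger tips at (115,190) and (295,230) straddle the handle at (200,205). Closing after a small correction.

Emit:
{"op": "move_arm", "data": {"jaw": [8.5,8.5,1.5,1.5,1.5,1.5,1.5,1.5,1.5,1.5,1.5,1.5], "dp": [[-0.2,-0.15,-0.1],[0,0,0],[0,0,0],[0,0,0],[0,0,0],[0,0,0],[0,0,0],[0,0,0],[0,0,0],[0,0,0],[0,0,0],[0,0,0]], "turn": [[0,0,0],[0,0,0],[0,0,0],[0,0,0],[0,0,0],[0,0,0],[0,0,0],[0,0,0],[0,0,0],[0,0,0],[0,0,0],[0,0,0]], "force": 80}}

```text
time_s: 5.12
position: [0.4797, -0.0963, 0.1235]
tool_rot: [[-0.935, 0.356, 0.0], [0.356, 0.935, -0.0], [-0.0, 0.0, -1.0]]
ft_force: [-0.5, 1.0, 4.9]
grip_width: 0.0184
gripper_force: 77.9
```

Emit:
{"op": "move_arm", "data": {"jaw": [1.5,1.5,1.5,1.5,1.5,1.5,1.5,1.5,1.5,1.5,1.5,1.5], "dp": [[0,0,-0.6],[0,0,-1],[0,0,-1.2],[0,0,-1.2],[0,0,-1.2],[0,0,-1.2],[0,0,-1.2],[0,0,-1.4],[0,0,-2],[0,0,-2],[0,0,-1],[0,0,0]], "turn": [[0,0,0],[0,0,0],[0,0,0],[0,0,0],[0,0,0],[0,0,0],[0,0,0],[0,0,0],[0,0,0],[0,0,0],[0,0,0],[0,0,0]]}}

```text
time_s: 6.12
position: [0.4802, -0.0965, 0.2654]
tool_rot: [[-0.935, 0.356, 0.003], [0.356, 0.935, -0.002], [-0.004, -0.0, -1.0]]
ft_force: [-0.6, -0.2, -1.1]
grip_width: 0.0183
gripper_force: 78.0
```

```bash
python3 - <<'E'
from h import *; from d import delta
o=observe(); print(o["position"],o["grip_width"],o["gripper_force"])
p=np.array(o["position"])
for n in("scene","top"):
    im,D=cams.get_image(n); C=cloud(n,D)
    for q in("rod_grip","rod_tip"):
        for r in cams.mark_of(n,q)[:2]: print(n,q,r["p"],r["location"][0]*512,r["location"][1]*384)
    print("pred tip",px(n,p+[0,0,.019-.126]))
    near=(np.hypot(C[...,0]-p[0],C[...,1]-p[1])<.03)&(D>0)
    for a in np.arange(.11,.25,.02):
        P=C[near&(C[...,2]>a)&(C[...,2]<a+.02)]
        if len(P)>3: print(n,round(a,2),len(P),np.round(np.median(P,0),4),np.round(np.ptp(P,0),3))
    if n=="scene":
        c,w=map(int,px(n,p+[0,0,-.06])); cv2.imwrite("pics/l1.png",cv2.resize(im[w-50:w+50,c-50:c+50,::-1],(600,600),interpolation=cv2.INTER_CUBIC))
delta([.551,.177,p[2]])
E
```

```text
[ 0.48016494 -0.09653927  0.26538773] 0.018277386811744945 78.02413702011108
scene rod_grip 0.56 219.904 111.2832
scene rod_grip 0.52 226.7136 155.7888
scene rod_tip 0.72 227.1744 154.9056
pred tip (np.float64(225.3134712981489), np.float64(156.3521615603497))
scene 0.15 15 [ 0.4848 -0.0966  0.1656] [0.006 0.01  0.011]
scene 0.17 28 [ 0.484  -0.0962  0.1807] [0.008 0.009 0.019]
scene 0.19 25 [ 0.4847 -0.0977  0.2016] [0.005 0.008 0.018]
scene 0.21 31 [ 0.4843 -0.0969  0.2219] [0.008 0.01  0.019]
scene 0.23 27 [ 0.4855 -0.0956  0.2379] [0.012 0.022 0.019]
scene 0.25 83 [ 0.4885 -0.0974  0.2564] [0.022 0.032 0.02 ]
pred tip (np.float64(281.2798137780687), np.float64(225.211186954146))
t 6.4167 pos [ 0.4793 -0.0962  0.2624] d_tool cm [ 3.02 28.08 -0.29] rows@3.5 8.069596903306715
```

View pics/l1.png

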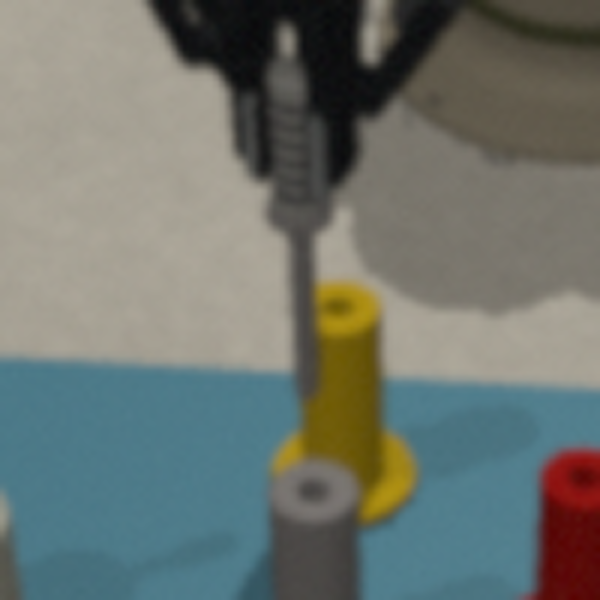

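The rod is out (tip at (308,395) in the crop), upright in the fingers, about 0.156 m up. Carrying it above the cup.

Emit:
{"op": "move_arm", "data": {"jaw": [1.5,1.5,1.5,1.5,1.5,1.5,1.5,1.5,1.5,1.5,1.5,1.5], "dp": [[0.2,1.5,0],[0.3,2.8,0],[0.3,2.8,0],[0.3,2.8,0],[0.3,2.8,0],[0.3,2.8,0],[0.3,2.8,0],[0.3,2.8,0],[0.3,2.8,0],[0.2,2.5,0],[0.2,1.7,0],[0,0,0]], "turn": [[0,0,0],[0,0,0],[0,0,0],[0,0,0],[0,0,0],[0,0,0],[0,0,0],[0,0,0],[0,0,0],[0,0,0],[0,0,0],[0,0,0]]}}

```text
time_s: 7.42
position: [0.5517, 0.1797, 0.2622]
tool_rot: [[-0.936, 0.353, -0.002], [0.353, 0.936, 0.001], [0.002, 0.0, -1.0]]
ft_force: [0.3, -0.3, -1.5]
grip_width: 0.0181
gripper_force: 78.3
```

Emit:
{"op": "move_arm", "data": {"jaw": [1.5,1.5,1.5,1.5,1.5,1.5], "dp": [[0,0,1],[0,0,1.5],[0,0,1.5],[0,0,1],[0,0,0],[0,0,0]], "turn": [[0,0,0],[0,0,0],[0,0,0],[0,0,0],[0,0,0],[0,0,0]]}}

```text
time_s: 7.92
position: [0.5515, 0.1766, 0.2132]
tool_rot: [[-0.934, 0.356, -0.001], [0.356, 0.934, -0.0], [0.001, -0.0, -1.0]]
ft_force: [0.5, -0.0, -0.3]
grip_width: 0.0187
gripper_force: 78.3
```

```bash
cat > m2.py <<'E'
from h import *; from d import delta
import sys
p=np.array(observe()["position"])
im,D=cams.get_image("scene"); n="scene"; C=cloud(n,D)
o=observe(); p=np.array(o["position"]); print("pos",np.round(p,4),"f",np.round(o["ft_force"],1),o["grip_width"])
for q in("rod_tip","tens_seat"):
    for r in cams.mark_of(n,q)[:1]: print(q,round(r["p"],2),r["location"][0]*512,r["location"][1]*384)
print("pred tip",np.round(px(n,p-[0,0,.107]),1),"pred seat",np.round(px(n,[.551,.177,.075]),1))
near=(np.hypot(C[...,0]-p[0]-.004,C[...,1]-p[1])<.01)&(D>0)
for a in np.arange(.08,.2,.02):
    P=C[near&(C[...,2]>a)&(C[...,2]<a+.02)]
    if len(P)>3: print(round(a,2),len(P),np.round(np.median(P,0),4),np.round(np.ptp(P,0),3))
rim=(np.hypot(C[...,0]-.551,C[...,1]-.177)<.022)&(C[...,2]>.0835)&(C[...,2]<.09)
P=C[rim]; print("rim",len(P),np.round((P.min(0)+P.max(0))/2,4),np.round(np.ptp(P,0),3))
c,w=map(int,px(n,p-[0,0,.11])); cv2.imwrite(sys.argv[1],cv2.resize(im[w-40:w+40,c-40:c+40,::-1],(600,600),interpolation=cv2.INTER_CUBIC))
delta([.551,.177,p[2]])
E
python3 m2.py pics/c1.png
```

```text
pos [0.5519 0.1767 0.2139] f [ 0.8 -0.3 -0.2] 0.018227529805495375
rod_tip 0.87 339.5072 198.1824
tens_seat 0.66 334.7968 208.08960000000002
pred tip [338.9 199.7] pred seat [337.  208.5]
0.08 5 [0.5626 0.1699 0.0834] [0.006 0.009 0.006]
0.1 17 [0.5546 0.1751 0.114 ] [0.007 0.01  0.01 ]
0.12 24 [0.5552 0.1746 0.1301] [0.008 0.009 0.018]
0.14 30 [0.5549 0.1754 0.1497] [0.01  0.011 0.018]
0.16 30 [0.5551 0.1748 0.1705] [0.009 0.01  0.019]
0.18 27 [0.5594 0.1752 0.1954] [0.013 0.018 0.02 ]
rim 43 [0.5517 0.1785 0.0866] [0.034 0.031 0.006]
t 8.0667 pos [0.552  0.1769 0.2143] d_tool cm [ 0.09 -0.02  0.04] rows@3.5 0.029447197480962188
```

View pics/c1.png

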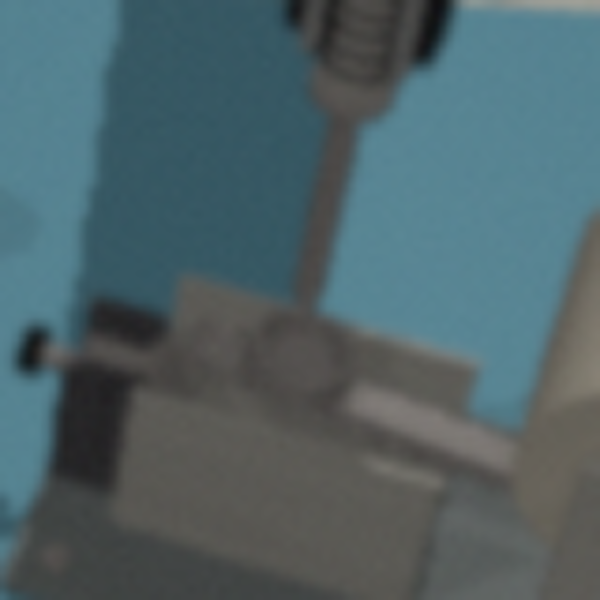

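The tip (308,310 in the crop) projected down the shank lands at about (297,375), which is the cup's floor. Lowering.

Emit:
{"op": "move_arm", "data": {"jaw": [1.5,1.5,1.5,1.5,1.5,1.5,1.5,1.5], "dp": [[0,0,0.7],[0,0,0.7],[0,0,0.7],[0,0,0.7],[0,0,0.7],[0,0,0.5],[0,0,0],[0,0,0]], "turn": [[0,0,0],[0,0,0],[0,0,0],[0,0,0],[0,0,0],[0,0,0],[0,0,0],[0,0,0]]}}

```text
time_s: 8.73
position: [0.5516, 0.1769, 0.1734]
tool_rot: [[-0.935, 0.356, -0.0], [0.356, 0.935, -0.0], [0.0, -0.0, -1.0]]
ft_force: [-1.2, -1.8, 1.9]
grip_width: 0.018
gripper_force: 78.1
```

```bash
sed -i 's/^delta.*//' m2.py; python3 m2.py pics/c2.png
```

```text
pos [0.5517 0.177  0.1736] f [-1.1 -1.8  2.4] 0.01838304319869461
rod_tip 0.63 337.2032 210.3168
tens_seat 0.64 335.7184 214.3872
pred tip [336.5 211. ] pred seat [337.  208.5]
0.08 24 [0.5551 0.1757 0.092 ] [0.008 0.01  0.017]
0.1 27 [0.5547 0.1751 0.1113] [0.008 0.009 0.018]
0.12 27 [0.5547 0.1754 0.1316] [0.01  0.009 0.018]
0.14 26 [0.5579 0.1773 0.1571] [0.013 0.018 0.019]
0.16 50 [0.5593 0.1749 0.1677] [0.009 0.019 0.019]
0.18 47 [0.5601 0.1731 0.1894] [0.01  0.015 0.019]
rim 8 [0.554  0.176  0.0871] [0.005 0.007 0.005]
```

View pics/c2.png

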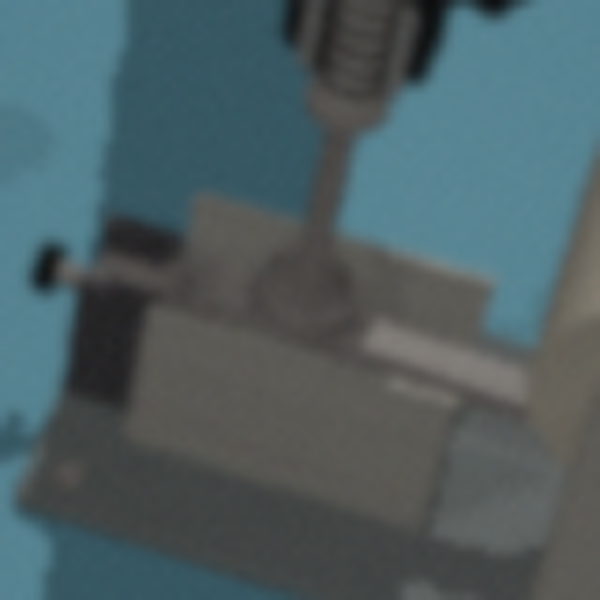

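The tip is inside the ring (305,280) and the arm is already giving way at about 2 N. Pressing on.

Emit:
{"op": "move_arm", "data": {"jaw": [1.5,1.5,1.5,1.5,1.5,1.5,1.5,1.5,1.5], "dp": [[0,0,0.5],[0,0,0.5],[0,0,0.5],[0,0,0.5],[0,0,0.5],[0,0,0.5],[0,0,0.4],[0,0,0],[0,0,0]], "turn": [[0,0,0],[0,0,0],[0,0,0],[0,0,0],[0,0,0],[0,0,0],[0,0,0],[0,0,0],[0,0,0]]}}

```text
time_s: 9.63
position: [0.5519, 0.1771, 0.1393]
tool_rot: [[-0.935, 0.356, 0.001], [0.356, 0.935, 0.0], [-0.001, 0.0, -1.0]]
ft_force: [-0.1, -0.5, 6.8]
grip_width: 0.0185
gripper_force: 78.5
```

Emit:
{"op": "move_arm", "data": {"jaw": [1.5,1.5,1.5,1.5], "dp": [[0,0,0.15],[0,0,0.15],[0,0,0],[0,0,0]], "turn": [[0,0,0],[0,0,0],[0,0,0],[0,0,0]]}}

```text
time_s: 9.97
position: [0.552, 0.1771, 0.1369]
tool_rot: [[-0.935, 0.356, 0.002], [0.356, 0.935, 0.0], [-0.001, 0.001, -1.0]]
ft_force: [0.2, -0.9, 7.6]
grip_width: 0.0183
gripper_force: 78.6
```

Emit:
{"op": "move_arm", "data": {"jaw": [1.5,1.5,1.5,1.5], "dp": [[0,0,0.1],[0,0,0.1],[0,0,0],[0,0,0]], "turn": [[0,0,0],[0,0,0],[0,0,0],[0,0,0]]}}

```text
time_s: 10.3
position: [0.5524, 0.1771, 0.1361]
tool_rot: [[-0.935, 0.356, 0.003], [0.356, 0.935, 0.0], [-0.003, 0.002, -1.0]]
ft_force: [-1.8, -2.1, 15.5]
grip_width: 0.0178
gripper_force: 79.7
```

Emit:
{"op": "move_arm", "data": {"jaw": [1.5,1.5,1.5,1.5], "dp": [[0,0,0.1],[0,0,0.1],[0,0,0],[0,0,0]], "turn": [[0,0,0],[0,0,0],[0,0,0],[0,0,0]]}}

```text
time_s: 10.63
position: [0.5527, 0.1771, 0.1353]
tool_rot: [[-0.935, 0.356, 0.005], [0.356, 0.935, 0.0], [-0.005, 0.002, -1.0]]
ft_force: [-3.5, -2.6, 24.7]
grip_width: 0.0183
gripper_force: 80.4
```

```bash
python3 m2.py pics/c3.png
```

```text
pos [0.5527 0.1771 0.1353] f [-3.7 -1.7 24. ] 0.01817924980160399
rod_tip 0.57 335.616 221.6832
pred tip [334.3 221.6] pred seat [337.  208.5]
0.08 26 [0.556  0.1755 0.0881] [0.008 0.01  0.02 ]
0.1 18 [0.5574 0.1768 0.1073] [0.011 0.018 0.019]
0.12 52 [0.5601 0.1757 0.1264] [0.013 0.018 0.019]
0.14 46 [0.5605 0.1746 0.1499] [0.011 0.015 0.019]
0.16 48 [0.5608 0.1744 0.1711] [0.01  0.017 0.018]
0.18 35 [0.5566 0.176  0.1829] [0.016 0.016 0.005]
rim 8 [0.5544 0.1758 0.0873] [0.006 0.007 0.004]
```

View pics/c3.png

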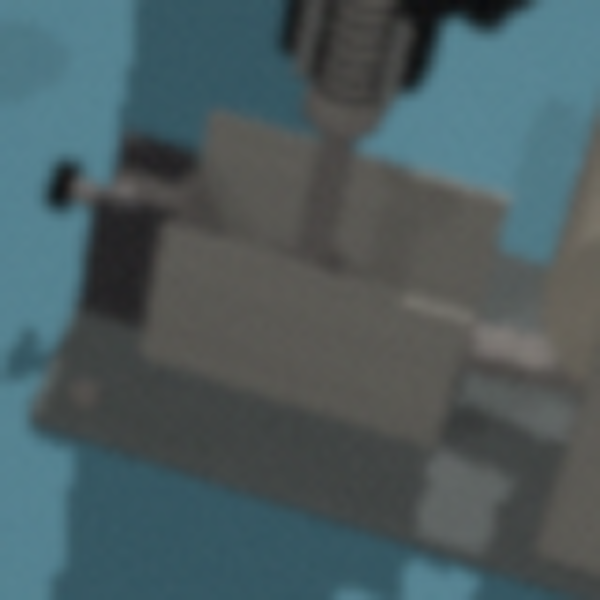

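The arm is at its stop: tip height about 0.028 m, and the force rises steeply. I ease off 1 mm, then compare the pawl knob with its position in the first picture.

Emit:
{"op": "move_arm", "data": {"jaw": [1.5,1.5,1.5,1.5,1.5], "dp": [[0,0,-0.1],[0,0,0],[0,0,0],[0,0,0],[0,0,0]], "turn": [[0,0,0],[0,0,0],[0,0,0],[0,0,0],[0,0,0]]}}

```text
time_s: 11.2
position: [0.5525, 0.1771, 0.1357]
tool_rot: [[-0.935, 0.356, 0.004], [0.356, 0.935, 0.0], [-0.004, 0.002, -1.0]]
ft_force: [-2.3, -1.2, 21.3]
grip_width: 0.0182
gripper_force: 80.2
```

```bash
python3 - <<'E'
from h import *
a=np.load("pics/scene0.npz")["im"]; b,_=cams.get_image("scene")
c,w=map(int,px("scene",[.523,.102,.06])); 
for im in(a,b):
    g=cv2.cvtColor(im,cv2.COLOR_RGB2GRAY)[w-16:w+14,c-15:c+10]; m=g<45
    print((c,w),m.sum(),g.min(),[np.round(v.mean()+k,2) for v,k in zip(np.nonzero(g<g.min()+12),(w-16,c-15))])
g=lambda im:np.float32(cv2.cvtColor(im,cv2.COLOR_RGB2GRAY))
t=g(a)[195:217,300:313]
r=cv2.matchTemplate(g(b)[185:227,290:323],t,cv2.TM_CCOEFF_NORMED); print("knob shift px",np.array(cv2.minMaxLoc(r)[3])-10,r.max())
print(np.abs(g(a)-g(b))[195:217,298:313].max(0))
o=observe(); print(o["position"],o["ft_force"],o["gripper_force"],o["time_s"])
E
```

```text
(304, 202) 87 18 [np.float64(206.0), np.float64(301.9)]
(304, 202) 57 27 [np.float64(211.45), np.float64(308.87)]
knob shift px [0 0] 0.9436114
[48. 48. 47. 48. 48. 48. 47. 47. 49. 49. 46. 40. 36. 27. 14.]
[0.55251479 0.1771537  0.13568574] [-3.21286621 -2.35981439 20.30568257] 80.20564556121826 11.25
```

The knob has not shifted, so the pawl has snapped out. The arm is at its stop under about 20 N. Handing in.

```bash
python3 -c "
from rig import ticket; print(ticket.close_job())"
```

```text
the job is handed in; nothing more can be done
None
```

I handed the job in with the rod still gripped and upright, its tip in the cup, holding the tensioner arm at its lower stop with about 20 N and the pawl snapped out; the hand-in did not report a verdict.

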